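# Tip the draining palette wells-up

### The arm

A 6-joint arm with a two-finger parallel gripper is mounted at the origin on the work surface. World frame = base frame: x ahead of the robot, y to its left, z up, the work surface at z = 0. Lengths are in mm, angles in rad, forces in N, time in s.
With the tool pointing down it reaches from about 275 to 750 mm from the base axis. Payload 10.2 kg.
Tool frame: the origin (TCP) lies on the front face of the gripper's body, between the roots of the fingers; the fingertips stand 73 mm ahead of it and the grasp point (between the pads) lies ctrl.grip_depth ahead of it (ctrl.grip_depth is the distance from the TCP to the grasp point, in mm); z points along the fingers, y is the direction in which the jaws open and shut (so a half turn about z gives the same grasp; the last joint's range is limited). The gripper opens to 85 mm and grips with 20 to 120 N. Pads are 22 mm wide; open, the fingers measure 114 mm over their backs; the gripper's body (76 mm by 85 mm) begins 54 mm behind the grasp point. The pads swing forward as they close: fully open they stand 13 mm farther back than shut.
Start: joints at [-1.435, 0.313, 1.498, -0, 1.331, -0.223], TCP at [184.342, -491.579, 303.894] pointing down, gripper open.
Joint ranges: [-2.94, 2.94], [-0.97, 2.17], [0.19, 2.56], [-1.23, 4.37], [0.02, 3.11], [-2.88, 2.88]. Speed limits (rad/s): [2.39, 2.39, 3.01, 3.14, 3.14, 3.14].

### API

Orientations are given as a unit quaternion [w, x, y, z].
In Python, from rig import readout, capture, ctrl, nets gives the robot as it stands. The module is installed in compiled form; this text tells all that it offers.
- The arm moves only by the tool apply_moves, never from a script. Its argument "targets" is a list of rows, each a list of 4 numbers: the shift along the tool's x, y, z in cm, then the turn about the tool's z in degrees. A call has 1 to 8 rows; each row shifts and turns the commanded pose from where the row before left it, along the tool's axes as they then stand; what a row does not reach is not made up. A row lasts 1/10 s, in which the tool goes at most 50 mm and 8.59 degrees, less where a joint would pass 70% of its speed; a pose out of reach is approached as far as the arm can. A call with a gripper value outside its range is refused whole. "grip" is the finger opening in cm, from 0 to 8.54, set as the call begins (left out, the last holds). The fingers move at their own pace and stop on an object; "force" is the grip in N (left out, the last holds). Time passes only in rows, so rows that do not move let the fingers close. It gives the time, the measured TCP pose, the force and the opening at its end, in the units of the state.
- readout.sense(): the state, without advancing time (a new reading comes with each control period).
- capture(name): name is "side" or "top" or "wrist"; returns a dict with "img" (400x640x3 uint8, red, green, blue), "fov_y" (degrees; the focal length in pixels is half the picture's height over the tangent of half this angle, whatever the lens; pixels are square), "cx", "cy" (the principal point, pixels), "eye" and "rotation" of the camera in the world. Camera axes: x right, y down, z forward; pixel columns grow to the right and rows downward; lengths in mm; the calibration is good to about 2 mm. A picture is of the moment at which its call begins. There is no depth.
- ctrl.finish_job(): hands the job in, once; it reports no verdict.
Trained networks look in the newest picture that a camera, given by its name, has taken for a name from the list of things; names that differ only in an ending like _2 or _b are one class to them, and where a whole thing is asked for, a point or a joint stands for the part that bears it (a point fixed in the world has none). Each returns a list of dicts, best first, with "score" (0 to 1); they miss things now and then, are a little off and sometimes report something else, mostly with a low value. They report only what shows in the picture. A call takes as long as a camera call. They do not tell look-alikes from the thing itself.
- nets.boxes_of(camera, target): "location" ([column, row] as shares, 0 to 1, of the picture: columns of its width, rows of its height, amid what is visible of it).
The state is a dict: "time_s": time; "joints": joint angles; "dq": joint speeds; "tau": joint torques, N m; "eef_pos": TCP position; "ee_rot": TCP orientation; "force": force on the tool from outside, world axes, zero at the start; "wrist_torque": the same for the moment, N m; "grip_width": opening from 0.0 (shut) to 1.0 (fully open).
Only numpy, scipy, OpenCV 4.12 (cv2) and the standard library are available. Lean on these libraries where they do the work, as an engineer would, in place of code of your own. Each camera call takes 0.05 s, during which the arm holds its last target.

### The job

The porcelain mixing palette lies wells-down on the raised deck of the turning stand. Without lifting or carrying it, only by pushing with the fingers, slide it off the deck so that its front end drops into the trough and it leans there, then push its raised rear end up and over so that it flips over the ledge and falls wells-up on the cork pad, and finally push it along the cork until it lies square against the end stop. Leave the jar, the plaster cast and the casting ring where they stand.

Things in the scene. Friction and masses are not known exactly. Their poses are not given: they have to be found in the camera images.
- stand: Fixed aluminium turning stand, 120 mm wide, 354 mm long. Origin on the table surface, mid-width, below the edge where the raised deck ends and the trough begins. x = pushing direction (deck, trough, cork pad, end stop), y across, z up. Deck: x -158 to 0 mm, top 60 mm above the table, between two side rails 8 mm high, 10 mm thick and 100 mm apart.
- deck_edge (a point): Mid-width point of the deck's upper edge at the trough, 60 mm above the table; the wall below it is upright. A part pushed on until its centre is past this edge tips into the trough.
- ledge_edge (a point): Mid-width point of the ledge's upper edge, 54 mm in stand x beyond the deck's edge, at cork height, 18 mm above the table. The trough between deck and ledge has its floor 6 mm above the table, so the ledge's upright face is 12 mm high. The cork pad runs from here 130 mm on to the end stop.
- stop_face (a point): Mid-width point at the foot of the end stop's face that looks at the trough, at cork height. The bar is 12 mm thick and rises 15 mm above the cork. The finished palette's centre lies 50 mm before it.
- palette: Loose flat white porcelain palette, 100 mm (own x) by 92 mm (own y) by 10 mm thick, 140 to 280 g. Origin at its centre, half-way through. Own z comes out of its plain flat face; the other face has three wells 5 mm deep and 90 mm long along x, with 5 mm rims and dividers. It starts wells-down on the deck, between its rails, own z up, own x along the stand's x.
- palette_front (a point): Middle of the palette's front end face (own x +50 mm), half-way through its thickness. This end drops into the trough; the palette then stands on it on the trough floor, leaning back on the deck's edge at roughly 45 to 60 degrees from level.
- palette_rear (a point): Middle of the palette's rear end face (own x -50 mm), half-way through its thickness: the end to push. While leaning it sticks up some 15 mm above deck height, over the deck. Swung up past upright about the front end, the palette falls over the ledge by itself, flat face down on the cork, about 10 mm overhanging the trough.
- jar: Loose lidded jar, 42 mm diameter, 55 mm tall, upright on the table beside the stand. Origin at the centre of its underside. Bystander.
- cast: Loose plaster dental cast, 50 by 60 mm, 33 mm tall, on the table beside the stand. Origin at the centre of its underside. Bystander.
- casting_ring: Loose steel casting ring, 52 mm outer diameter, 50 mm tall, open at both ends, upright on the table beside the stand. Origin at the centre of its underside. Bystander.
Mind the look-alikes: they are no part of the job. There is more than one size of the palette; the job needs the largest.

How it is judged (in metres and radians):
On the way, in this order (a step that is already met when the one before it is completed fails the run):
1. the palette leans with its front end down in the trough (angle between palette's own z axis and vertical between 0.55 and 1.4 rad and height (world z) of palette_front below 0.03 m and x of palette_front in the frame of stand between 0 and 0.058 m), for 0.2 s.
2. the palette has flipped over the ledge and lies wells-up on the cork (angle between palette's own z axis and vertical above 3 rad and x of palette in the frame of stand above 0.06 m), for 0.1 s.
At the end, for the whole second after the job is handed in: The palette lies flat and at rest on the cork, wells up (within 6 degrees), within 6 mm of the end stop, square to it within about 5.5 degrees and within 30 mm of the pad's centre line; the jar, cast and casting ring are within 20 mm of where they stood (angle between palette's own z axis and vertical above 3.04 rad and x of palette in the frame of stand between 0.128 and 0.138 m and y of palette in the frame of stand between -0.03 and 0.03 m and height (world z) of palette between 0.018 and 0.028 m and angle between the x axis of palette and the x axis of stand, either way round below 0.1 rad and linear speed of palette below 0.02 m/s and distance of each of jar, cast, casting_ring from where it was at the start of the episode below 0.02 m); the robot touches nothing.
It fails at once if the palette is lifted off the stand (its centre more than 20 mm above where it lay on the deck) (height (world z) of palette above 0.085 m).
It fails at once if the palette is carried over instead of being tipped up with its front end in the trough (angle between palette's own z axis and vertical between 1 and 2.2 rad and height (world z) of palette_front above 0.035 m).
It fails at once if a bystander is knocked over or pushed away (distance of any of jar, cast, casting_ring from where it was at the start of the episode above 0.03 m or angle between any of jar, cast, casting_ring's own z axis and vertical above 0.5 rad).
It also fails if it takes over 53 s, if anything falls off the work surface, if the arm or the gripper's body presses on something with over 40 N, if the wrist force passes 120 N, or if a joint passes its speed limit or range.

## Working session

There is one attempt and no reset: what is moved stays moved. The work goes in short steps, Python scripts to look and compute and a tool call to move; the robot and the scene stay as the last step left them, time stands still between calls to the robot, and variables do not carry over. Pictures are saved under pics/ and viewed, and the job is handed in when it is done.

Besides the shell and the picture viewer there is one more tool, called after "Emit:" by a JSON object that holds its "name" and its "arguments", one argument or row to a line. apply_moves: Moves the arm, as the interface text tells. Its arguments: {"type":"object","properties":{"targets":{"type":"array"},"grip":{"type":"number"},"force":{"type":"number"}},"required":["targets"]}

```bash
mkdir -p pics; ls
cat > h.py <<'E'
from rig import readout, capture, ctrl, nets
import numpy as np, cv2
def snap(n,f):
    c=capture(n); cv2.imwrite(f'pics/{f}.png',c['img'][:,:,::-1]); return c
def cam(c):
    f=200/np.tan(np.radians(c['fov_y'])/2); return f,np.array(c['eye'],float),np.array(c['rotation'],float)
def ray(c,u,v,z):
    f,e,R=cam(c); R=R.reshape(3,3)
    d=R@np.array([(u-c['cx'])/f,(v-c['cy'])/f,1]); return e+d*(z-e[2])/d[2]
def proj(c,p):
    f,e,R=cam(c); q=R.T@(np.array(p)-e); return q[0]/q[2]*f+c['cx'],q[1]/q[2]*f+c['cy']
E
python3 - <<'E'
from h import *
for n in('side','top','wrist'):
    c=snap(n,n+'0'); print(n,c['fov_y'],c['cx'],c['cy'],c['eye'],c['rotation'])
    for t in('palette','stand','deck_edge','ledge_edge','stop_face','palette_front','palette_rear','jar','cast','casting_ring'):
        print(t,[(round(b['score'],2),round(b['location'][0]*640),round(b['location'][1]*400)) for b in nets.boxes_of(n,t)][:4])
s=readout.sense();print({k:np.round(v,3) for k,v in s.items()}, ctrl.grip_depth)
E
```

```text
pics
side 53.60563157843162 313.76970438712533 203.52314821758435 [420.2232693  607.83840868 573.86229316] [ 0.05712646 -0.11685834  0.89276627 -0.43133408]
palette [(0.86, 400, 218), (0.79, 317, 197), (0.59, 287, 171)]
stand [(0.82, 311, 260), (0.7, 312, 198)]
deck_edge [(0.67, 313, 261)]
ledge_edge [(0.7, 314, 259)]
stop_face []
palette_front [(0.84, 313, 199), (0.61, 399, 222), (0.59, 285, 171)]
palette_rear [(0.82, 398, 222), (0.63, 287, 170), (0.55, 315, 198)]
jar [(0.56, 257, 201)]
cast [(0.84, 379, 266)]
casting_ring [(0.56, 244, 269)]
top 56.943260457749744 317.36182612286933 202.08380425786143 [432.76356248  32.71776409 759.17132653] [ 0.07867155 -0.64783061  0.75179012 -0.09454052]
palette [(0.83, 376, 295), (0.79, 404, 157), (0.57, 338, 206)]
stand [(0.71, 288, 230)]
deck_edge [(0.68, 289, 231)]
ledge_edge [(0.58, 286, 234), (0.55, 340, 207)]
stop_face [(0.69, 286, 231)]
palette_front [(0.74, 339, 208), (0.71, 404, 158)]
palette_rear [(0.78, 372, 297), (0.7, 404, 159), (0.32, 342, 210)]
jar [(0.83, 326, 150), (0.61, 287, 233)]
cast [(0.63, 298, 298)]
casting_ring [(0.86, 238, 183), (0.55, 286, 233)]
wrist 63.62933618237465 323.5992173607191 198.19328810210362 [ 260.09563212 -463.01201101  374.38410147] [ 0.13130416  0.81176602 -0.56181771 -0.09031057]
palette []
stand []
deck_edge []
ledge_edge []
stop_face []
palette_front []
palette_rear []
jar []
cast []
casting_ring []
{'time_s': np.float64(1.65), 'joints': array([-1.435,  0.313,  1.498, -0.   ,  1.331, -0.223]), 'dq': array([ 0.   , -0.001,  0.001, -0.002,  0.   , -0.   ]), 'tau': array([-1.0000e-03, -4.1216e+01, -2.5990e+01, -0.0000e+00,  1.0000e-03,
        0.0000e+00]), 'eef_pos': array([ 184.348, -491.571,  303.887]), 'ee_rot': array([-0.   ,  0.984,  0.178, -0.   ]), 'force': array([ 0.331,  0.296, -0.716]), 'wrist_torque': array([ 0.014, -0.011,  0.026]), 'grip_width': np.float64(1.001)} 53.900000000000006
```

View pics/side0.png

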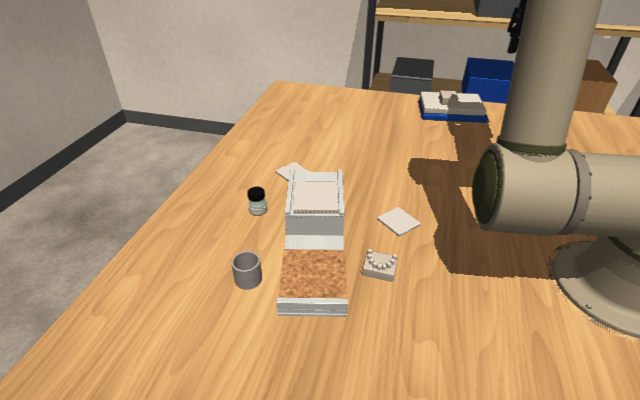

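View pics/top0.png

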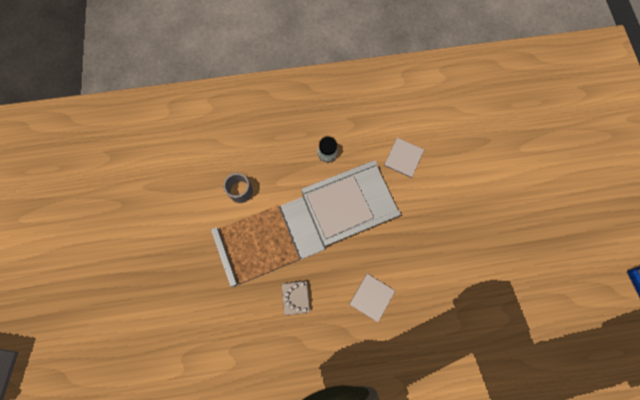

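```bash
sed -i 's/R=np.array(c/R=0;R=np.array(c/' h.py
python3 - <<'E'
import re
s=open('h.py').read()
s=s.replace("R=0;R=np.array(c['rotation'],float)","Rt.from_quat(np.roll(c['rotation'],-1)).as_matrix()").replace("return f,np.array(c['eye'],float),np.array(c['rotation'],float)","return f,np.array(c['eye'],float),Rt.from_quat(np.roll(c['rotation'],-1)).as_matrix()").replace("import numpy","from scipy.spatial.transform import Rotation as Rt\nimport numpy").replace("R=R.reshape(3,3)","pass")
open('h.py','w').write(s)
import cv2
i=cv2.imread('pics/top0.png')[140:300,205:415]
cv2.imwrite('pics/topc.png',cv2.resize(i,None,fx=3.7,fy=3.7,interpolation=cv2.INTER_CUBIC))
i=cv2.imread('pics/side0.png')[160:320,225:425]
cv2.imwrite('pics/sidec.png',cv2.resize(i,None,fx=3.7,fy=3.7,interpolation=cv2.INTER_CUBIC))
E
cat h.py
```

```text
from rig import readout, capture, ctrl, nets
from scipy.spatial.transform import Rotation as Rt
import numpy as np, cv2
def snap(n,f):
    c=capture(n); cv2.imwrite(f'pics/{f}.png',c['img'][:,:,::-1]); return c
def cam(c):
    f=200/np.tan(np.radians(c['fov_y'])/2); return f,np.array(c['eye'],float),Rt.from_quat(np.roll(c['rotation'],-1)).as_matrix()
def ray(c,u,v,z):
    f,e,R=cam(c); pass
    d=R@np.array([(u-c['cx'])/f,(v-c['cy'])/f,1]); return e+d*(z-e[2])/d[2]
def proj(c,p):
    f,e,R=cam(c); q=R.T@(np.array(p)-e); return q[0]/q[2]*f+c['cx'],q[1]/q[2]*f+c['cy']
```

View pics/topc.png

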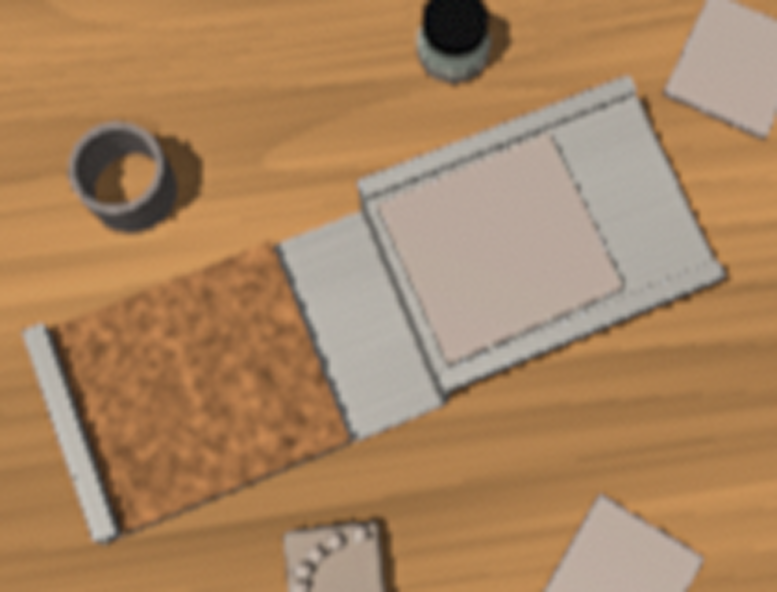

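View pics/sidec.png

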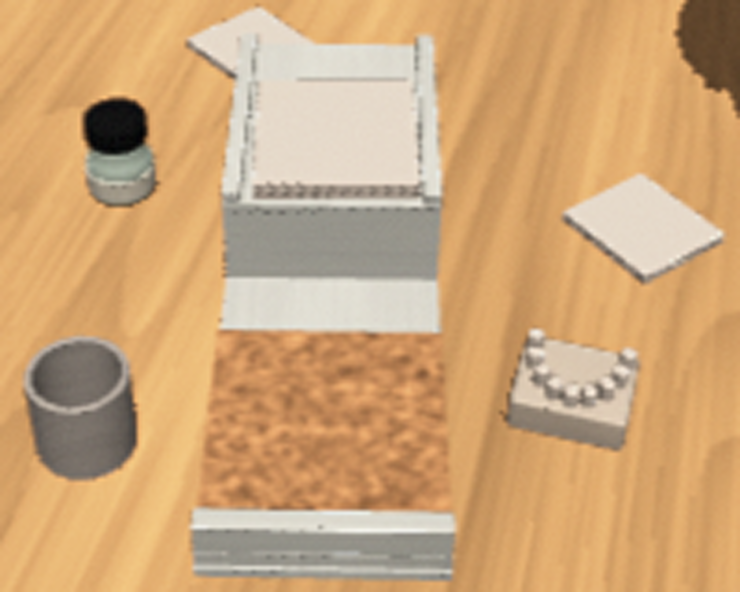

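```bash
cat > fit.py <<'E'
from h import *
from scipy.optimize import least_squares
T=[((0,-60,68),(360,183)),((0,60,68),(445,390)),((-158,-60,68),(632,78)),((-158,60,68),(724,270)),((196,-60,33),(26,332)),((184,-60,33),(48,325)),((184,60,33),(118,533)),((196,60,33),(98,541)),((54,-60,18),(277,243)),((54,60,18),(352,438))]
S=[((0,-60,68),(223,198)),((0,60,68),(440,202)),((-158,-60,68),(243,38)),((-158,60,68),(431,38)),((54,-60,18),(218,330)),((54,60,18),(440,331)),((184,-60,33),(192,510)),((184,60,33),(454,513)),((196,-60,0),(195,576)),((196,60,0),(452,578))]
ct=dict(fov_y=56.943260457749744,cx=317.36182612286933,cy=202.08380425786143,eye=[432.76356248,32.71776409,759.17132653],rotation=[0.07867155,-0.64783061,0.75179012,-0.09454052])
cs=dict(fov_y=53.60563157843162,cx=313.76970438712533,cy=203.52314821758435,eye=[420.2232693,607.83840868,573.86229316],rotation=[0.05712646,-0.11685834,0.89276627,-0.43133408])
px=lambda p,o:((p[0]+.5)/3.7-.5+o[0],(p[1]+.5)/3.7-.5+o[1])
def W(q,P):
    c,s=np.cos(q[2]),np.sin(q[2]); return np.array([q[0]+c*P[0]-s*P[1],q[1]+s*P[0]+c*P[1],P[2]])
def res(q,which='ts'):
    r=[]
    if 't' in which:
        for P,p in T: r+=list(np.subtract(proj(ct,W(q,P)),px(p,(205,140))))
    if 's' in which:
        for P,p in S: r+=list(np.subtract(proj(cs,W(q,P)),px(p,(225,160))))
    return r
if __name__=='__main__':
    for w in('ts','t','s'):
        s=least_squares(res,[480,100,1.6],args=(w,)); print(w,s.x,np.round(s.fun,1))
        q=s.x
        if w=='ts': qb=q
    for nm,c,o,L in(('t',ct,(205,140),[(380,200),(447,365),(622,285),(553,137)]),('s',cs,(225,160),[(255,186),(418,186),(412,80),(255,80)])):
        for p in L:
            w=ray(c,*px(p,o),70); d=w[:2]-qb[:2]; cc,ss=np.cos(qb[2]),np.sin(qb[2]); print(nm,np.round([cc*d[0]+ss*d[1],-ss*d[0]+cc*d[1]],1))
    for n,uv,z in(('jar',(326,150),30),('cast',(298,298),17),('ring',(238,184),25)):
        w=ray(ct,*uv,z); d=w[:2]-qb[:2];print(n,w[:2],cc*d[0]+ss*d[1],-ss*d[0]+cc*d[1])
E
python3 fit.py
```

```text
ts [577.62614119  17.02952745   1.81196689] [-0.8 -0.5 -0.1  0.4 -0.6 -1.   0.5  1.6 -1.3 -0.  -1.5 -0.4 -0.6  0.4
 -1.1  0.7 -1.7 -0.5 -0.6  0.9 -0.6 -1.8  0.6 -2.2 -0.7 -1.9  0.3 -1.4
 -0.2 -0.6  0.6 -0.   0.3 -1.2  0.3 -0.9  0.  -1.2  0.2 -0.6]
t [577.87040949  15.4862083    1.81330888] [-0.1 -0.7  0.7  0.1  0.  -1.3  1.2  1.2 -0.6 -0.1 -0.8 -0.5  0.3  0.3
 -0.2  0.5 -1.  -0.6  0.2  0.7]
s [577.05687623  19.65117577   1.81099775] [-0.7 -0.9  0.7 -1.3 -0.7 -1.3  0.4 -0.7 -0.3  0.4  0.6  0.9  0.   0.1
  0.2  0.4 -0.3  0.1  0.1  0.7]
t [ -7.2 -45.3]
t [-6.2 48.3]
t [-105.7   44.2]
t [-105.   -42.7]
s [ -2.5 -41.6]
s [-4.2 46.9]
s [-103.8   46. ]
s [-102.1  -47.5]
jar [723.42164082 -32.42183634] -82.8419161080747 -129.76510326921462
cast [432.11368192  67.78586986] 84.04152621319462 129.178573961489
ring [677.60881142 159.53482569] 114.50125250339224 -131.1249691940796
```

Emit:
{"name": "apply_moves", "arguments": {
  "targets": [
    [0,0,0,-8.4],
    [0,0,0,-8.4],
    [0,0,0,-8.4],
    [0,0,0,-8.4],
    [0,0,0,-8.4],
    [0,0,0,-8.4],
    [0,0,0,-8.4],
    [0,0,0,-8.4]
  ],
  "grip": 4.0
}}

```text
time_s: 2.45
eef_pos: [184.4, -491.6, 303.9]
ee_rot: [0.0, 0.719, 0.695, -0.0]
force: [-0.2, 0.3, 0.4]
grip_width: 0.465
```

Emit:
{"name": "apply_moves", "arguments": {
  "targets": [
    [0,0,0,-8.4],
    [0,0,0,-7.7]
  ]
}}

```text
time_s: 2.65
eef_pos: [184.3, -491.6, 303.9]
ee_rot: [0.0, 0.614, 0.789, -0.0]
force: [-0.9, 1.0, 0.5]
grip_width: 0.468
```

Emit:
{"name": "apply_moves", "arguments": {
  "targets": [
    [2.0,3.7,0,0],
    [2.0,3.7,0,0],
    [2.0,3.7,0,0],
    [2.0,3.7,0,0],
    [2.0,3.7,0,0],
    [2.0,3.7,0,0],
    [2.0,3.7,0,0],
    [0,0,0,0]
  ]
}}

```text
time_s: 3.45
eef_pos: [404.7, -290.7, 304.0]
ee_rot: [0.0, 0.615, 0.789, 0.0]
force: [-0.8, -0.6, 0.4]
grip_width: 0.469
```

```bash
cat > st.py <<'E'
from h import *
q=np.array([577.6,17.0,1.812])
def stand(p):
    d=np.array(p[:2])-q[:2]; c,s=np.cos(q[2]),np.sin(q[2]); return np.round([c*d[0]+s*d[1],-s*d[0]+c*d[1]],1)
def state():
    s=readout.sense(); r=s['ee_rot']; print('t',s['time_s'],'standxy',stand(s['eef_pos']),'z',round(s['eef_pos'][2],1),'yaw',round(np.degrees(2*np.arctan2(r[2],r[1])),2),'F',np.round(s['force'],1),'gw',round(s['grip_width'],3),'j',np.round(s['joints'],2))
if __name__=='__main__': state()
E
python3 st.py
```

```text
t 3.45 standxy [-257.5  241.4] z 304.0 yaw 104.14 F [-0.8 -0.6  0.4] gw 0.469 j [-0.86  0.25  1.58  0.    1.31 -1.11]
```

Emit:
{"name": "apply_moves", "arguments": {
  "targets": [
    [1.85,3.44,1.0,0],
    [1.85,3.44,1.0,0],
    [1.85,3.44,1.8,0],
    [1.85,3.44,1.8,0],
    [1.85,3.44,1.8,0],
    [1.85,3.44,1.8,0],
    [1.85,3.44,1.8,0.3],
    [0,0,0,0]
  ]
}}

```text
time_s: 4.25
eef_pos: [606.1, -107.6, 190.7]
ee_rot: [-0.002, 0.617, 0.787, -0.0]
force: [-0.3, 0.4, 0.2]
grip_width: 0.471
```

Run:
```python
from st import *
state()
snap('side','s1');snap('top','t1');snap('wrist','w1')
i=cv2.imread('pics/s1.png')[60:360,180:480];j=cv2.imread('pics/t1.png')[60:360,180:480]
cv2.imwrite('pics/c1.png',cv2.resize(np.hstack([i,j]),None,fx=1.33,fy=1.33))
```

```text
t 4.25 standxy [-127.8    2.1] z 190.7 yaw 103.74 F [-0.3  0.4  0.2] gw 0.471 j [-0.37  0.61  1.35  0.    1.19 -0.61]
```

View pics/c1.png

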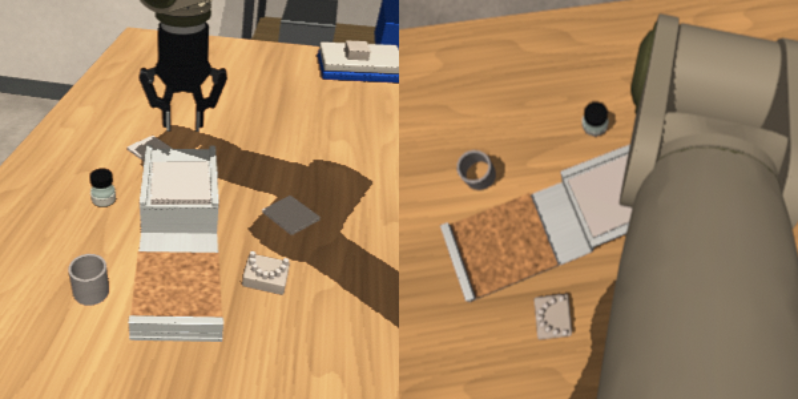

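View pics/w1.png

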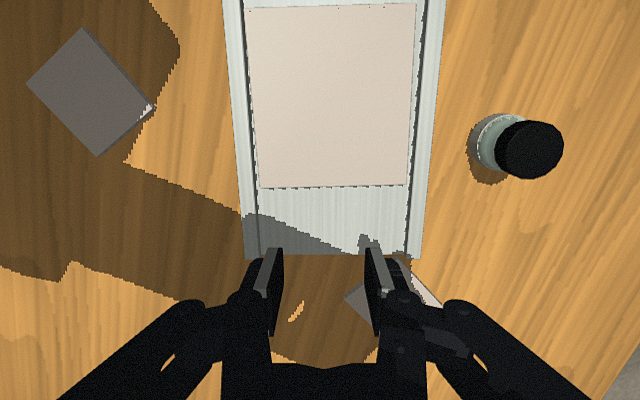

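Emit:
{"name": "apply_moves", "arguments": {
  "targets": [
    [0,0,1.5,0],
    [0,0,1.5,0],
    [0,0,0.7,0],
    [0,0,0,0]
  ]
}}

```text
time_s: 4.8
eef_pos: [604.5, -111.1, 156.8]
ee_rot: [-0.0, 0.619, 0.785, -0.0]
force: [0.2, 0.4, -0.1]
grip_width: 0.468
```

Run:
```python
from st import *
state()
snap('side','s2');snap('wrist','w2')
i=cv2.imread('pics/s2.png')[60:260,210:410];j=cv2.imread('pics/w2.png')[:400,120:520]
cv2.imwrite('pics/c2.png',np.hstack([cv2.resize(i,(400,400)),j]))
```

```text
t 4.8 standxy [-130.8    4.5] z 156.8 yaw 103.48 F [ 0.2  0.4 -0.1] gw 0.468 j [-0.37  0.65  1.38 -0.    1.11 -0.61]
```

View pics/c2.png

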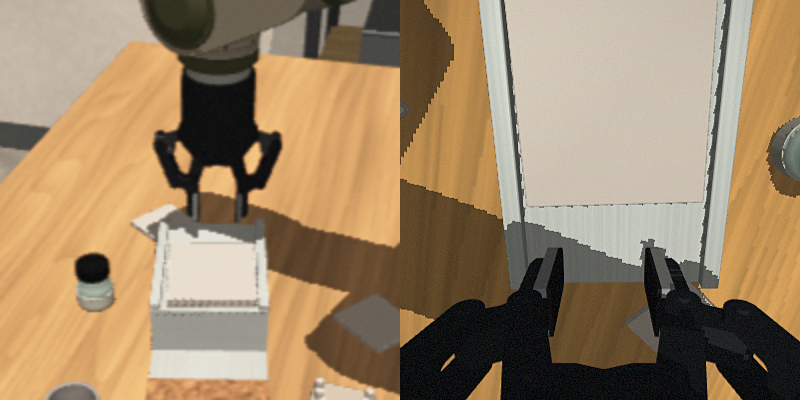

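Emit:
{"name": "apply_moves", "arguments": {
  "targets": [
    [0.2,0.4,0.7,-0.3],
    [0,0,0.7,0],
    [0,0,0.2,0],
    [0,0,0,0]
  ]
}}

```text
time_s: 5.3
eef_pos: [608.3, -107.2, 140.3]
ee_rot: [-0.0, 0.617, 0.787, -0.0]
force: [0.6, -0.8, -0.6]
grip_width: 0.467
```

```bash
python3 st.py
```

```text
t 5.3 standxy [-128.    -0.2] z 140.3 yaw 103.87 F [ 0.6 -0.8 -0.6] gw 0.467 j [-0.36  0.67  1.38 -0.    1.08 -0.61]
```

Emit:
{"name": "apply_moves", "arguments": {
  "targets": [
    [0,0,0.2,0],
    [0,0,0.2,0],
    [0,0,0.1,0],
    [0,0,0,0]
  ]
}}

```text
time_s: 5.7
eef_pos: [608.4, -107.3, 135.8]
ee_rot: [-0.0, 0.617, 0.787, -0.0]
force: [-0.1, -0.2, 0.1]
grip_width: 0.464
```

Run:
```python
from st import *
state()
snap('side','s3')
i=cv2.imread('pics/s3.png')[130:230,250:390]
cv2.imwrite('pics/c3.png',cv2.resize(i,None,fx=5.5,fy=5.5,interpolation=cv2.INTER_CUBIC))
```

```text
t 5.7 standxy [-128.1   -0.2] z 135.8 yaw 103.86 F [-0.1 -0.2  0.1] gw 0.464 j [-0.36  0.68  1.39 -0.    1.07 -0.61]
```

View pics/c3.png

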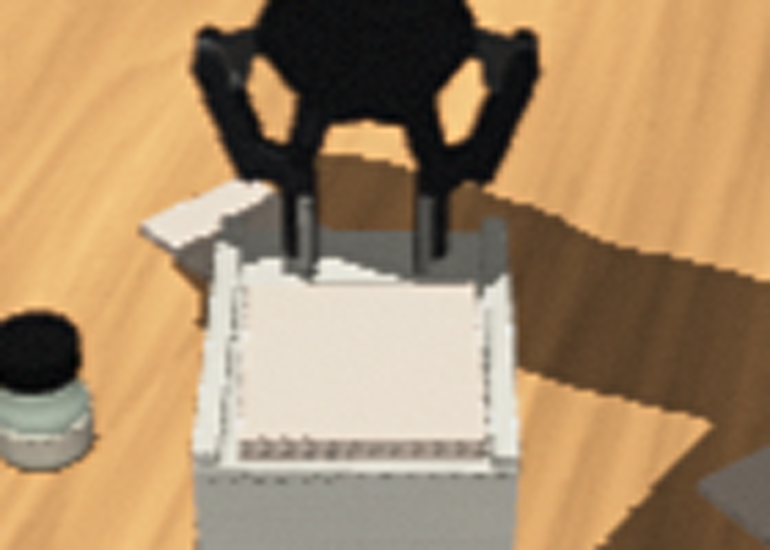

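Emit:
{"name": "apply_moves", "arguments": {
  "targets": [
    [0,0,0.15,0],
    [0,0,0.1,0],
    [0,0,0,0]
  ]
}}

```text
time_s: 6.05
eef_pos: [608.4, -107.3, 133.2]
ee_rot: [-0.0, 0.617, 0.787, -0.0]
force: [0.3, -1.2, -0.3]
grip_width: 0.467
```

Emit:
{"name": "apply_moves", "arguments": {
  "targets": [
    [0,0,0.1,0],
    [0,0,0.1,0],
    [0,0,0,0]
  ]
}}

```text
time_s: 6.35
eef_pos: [608.4, -107.3, 131.3]
ee_rot: [-0.0, 0.617, 0.787, -0.0]
force: [0.6, -0.9, 0.0]
grip_width: 0.465
```

Emit:
{"name": "apply_moves", "arguments": {
  "targets": [
    [0,0,0.1,0],
    [0,0,0.1,0],
    [0,0,0,0]
  ]
}}

```text
time_s: 6.65
eef_pos: [608.5, -107.3, 131.1]
ee_rot: [0.0, 0.617, 0.787, -0.0]
force: [-6.2, 2.4, 14.9]
grip_width: 0.467
```

Emit:
{"name": "apply_moves", "arguments": {
  "targets": [
    [0,0,0.1,0],
    [0,0,0,0]
  ]
}}

```text
time_s: 6.85
eef_pos: [608.6, -107.3, 131.0]
ee_rot: [0.0, 0.617, 0.787, -0.0]
force: [-8.4, 2.9, 21.8]
grip_width: 0.473
```

Emit:
{"name": "apply_moves", "arguments": {
  "targets": [
    [0,0,-0.6,0],
    [0.5,0,0,0],
    [0.5,0,0,0],
    [0.5,0,0,0],
    [0.5,0,0,0],
    [0.5,0,0,0],
    [0.5,0,0,0],
    [0,0,0,0]
  ]
}}

```text
time_s: 7.65
eef_pos: [601.1, -77.4, 134.3]
ee_rot: [-0.0, 0.616, 0.787, 0.0]
force: [0.3, -0.5, -0.5]
grip_width: 0.468
```

Run:
```python
from st import *
state()
snap('side','s4')
i=cv2.imread('pics/s4.png')[130:270,250:390]
cv2.imwrite('pics/c4.png',cv2.resize(i,None,fx=4,fy=4,interpolation=cv2.INTER_CUBIC))
```

```text
t 7.65 standxy [-97.3  -0.3] z 134.3 yaw 103.89 F [ 0.3 -0.5 -0.5] gw 0.468 j [-0.32  0.66  1.43  0.    1.05 -0.56]
```

View pics/c4.png

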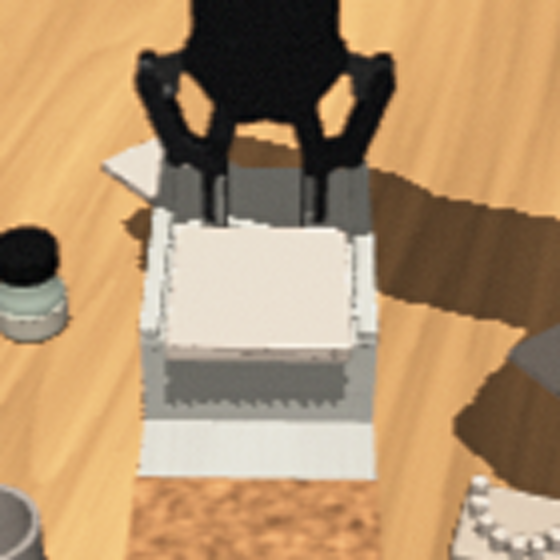

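Emit:
{"name": "apply_moves", "arguments": {
  "targets": [
    [0.5,0,0,0],
    [0.5,0,0,0],
    [0.5,0,0,0],
    [0.5,0,0,0],
    [0.5,0,0,0],
    [0.5,0,0,0],
    [0.3,0,0,0],
    [0.2,0,0,0]
  ]
}}

```text
time_s: 8.5
eef_pos: [592.9, -43.9, 134.5]
ee_rot: [0.0, 0.617, 0.787, 0.0]
force: [1.1, -1.8, 1.0]
grip_width: 0.469
```

```bash
cat > v.py <<'E'
from st import *
import sys
state(); n=sys.argv[1]
snap('side','s'+n)
i=cv2.imread('pics/s'+n+'.png')[130:330,230:400]
cv2.imwrite('pics/c'+n+'.png',cv2.resize(i,None,fx=3,fy=3,interpolation=cv2.INTER_CUBIC))
E
python3 v.py 5
```

```text
t 8.5 standxy [-62.8  -0.3] z 134.5 yaw 103.87 F [ 1.1 -1.8  1. ] gw 0.469 j [-0.27  0.64  1.47 -0.    1.03 -0.51]
```

View pics/c5.png

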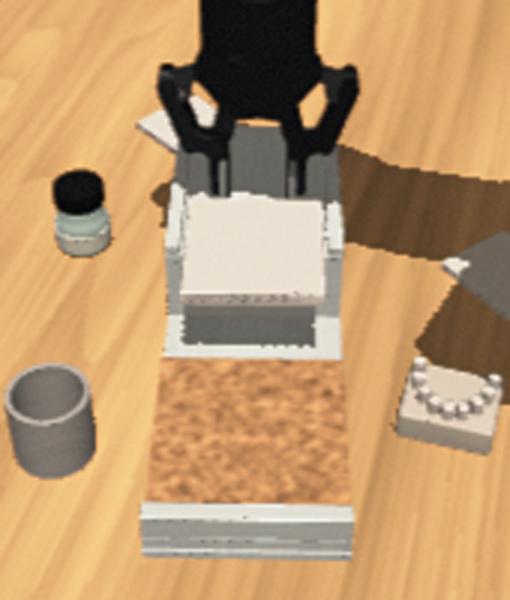

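Emit:
{"name": "apply_moves", "arguments": {
  "targets": [
    [0.2,0,0,0],
    [0.2,0,0,0],
    [0.2,0,0,0],
    [0.2,0,0,0]
  ]
}}

```text
time_s: 8.95
eef_pos: [591.0, -36.4, 134.4]
ee_rot: [0.0, 0.617, 0.787, 0.0]
force: [-0.3, -1.2, 0.7]
grip_width: 0.472
```

```bash
python3 v.py 6
```

```text
t 8.95 standxy [-55.   -0.2] z 134.4 yaw 103.85 F [-0.3 -1.2  0.7] gw 0.472 j [-0.26  0.63  1.48 -0.    1.03 -0.5 ]
```

View pics/c6.png

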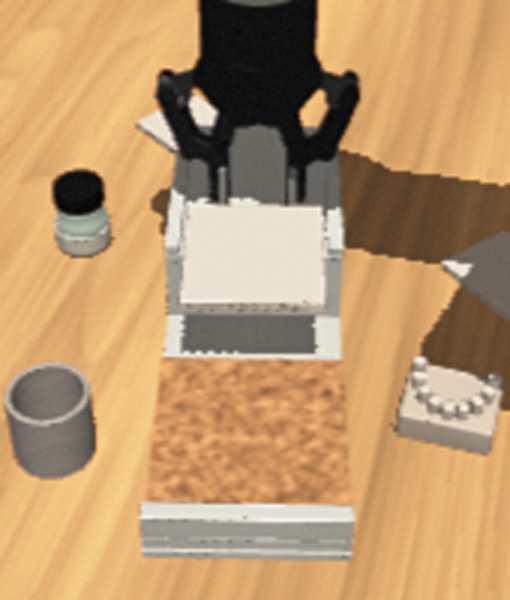

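Emit:
{"name": "apply_moves", "arguments": {
  "targets": [
    [0.2,0,0,0],
    [0.2,0,0,0],
    [0.2,0,0,0],
    [0,0,0,0],
    [0,0,0,0]
  ]
}}

```text
time_s: 9.5
eef_pos: [589.4, -30.4, 134.3]
ee_rot: [-0.0, 0.617, 0.787, 0.0]
force: [0.1, -0.1, -0.5]
grip_width: 0.466
```

```bash
python3 v.py 7
```

```text
t 9.5 standxy [-48.8  -0.1] z 134.3 yaw 103.87 F [ 0.1 -0.1 -0.5] gw 0.466 j [-0.25  0.63  1.48  0.    1.03 -0.49]
```

View pics/c7.png

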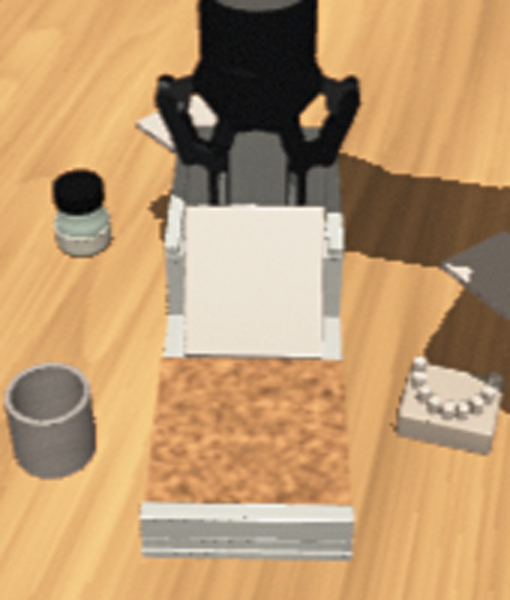

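Emit:
{"name": "apply_moves", "arguments": {
  "targets": [
    [0,0,-0.4,0],
    [0.4,0,0,0],
    [0.4,0,0,0],
    [0.4,0,-0.1,0],
    [0.4,0,-0.2,0],
    [0.4,0,-0.2,0],
    [0.4,0,-0.2,0],
    [0,0,0,0]
  ]
}}

```text
time_s: 10.35
eef_pos: [583.8, -6.9, 145.8]
ee_rot: [0.0, 0.616, 0.787, 0.0]
force: [-0.8, 0.8, 0.4]
grip_width: 0.471
```

```bash
python3 v.py 8
```

```text
t 10.35 standxy [-24.7  -0.3] z 145.8 yaw 103.88 F [-0.8  0.8  0.4] gw 0.471 j [-0.21  0.6   1.5   0.    1.04 -0.45]
```

View pics/c8.png

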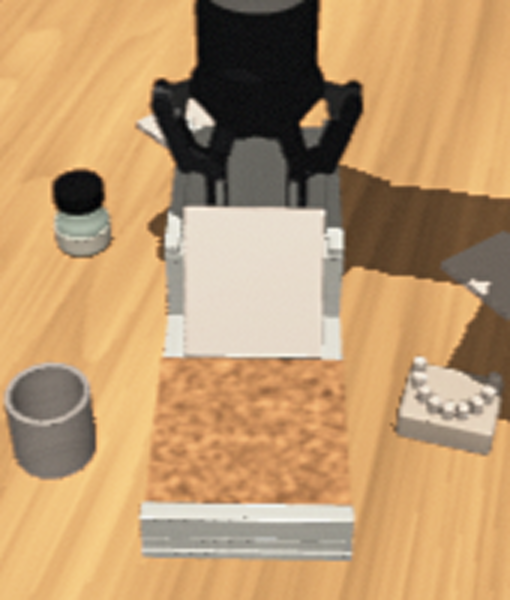

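Run:
```python
from fit import *
q=[577.6,17.0,1.812]
c=cs
for th in range(40,60,3):
    t=np.radians(th); n=np.array([np.sin(t),np.cos(t)]);d=np.array([-np.cos(t),np.sin(t)])
    # front flat corner touching ledge x=54; front wells corner on floor z=6: 
    wf=np.array([54-10*n[0],6.]); ff=wf+10*n; wr=wf+100*d; fr=ff+100*d
    P=lambda p:np.round([(v-o)*3+1 for v,o in zip(proj(c,W(q,(p[0],0,p[1]))),(230,130))])
    print(th,'wr',wr.round(),'fr',fr.round(),P(wr),P(fr),P(ff), 'under at x=0 z',6+wf[0]*np.tan(t))
for x,z in((-14,75),(-14,70)): print(P((x,z)))
```

```text
40 wr [-29.  70.] fr [-23.  78.] [255. 217.] [254. 214.] [252. 362.] under at x=0 z 45.91775162144011
43 wr [-26.  74.] fr [-19.  82.] [254. 215.] [254. 213.] [252. 362.] under at x=0 z 49.996077056639486
46 wr [-23.  78.] fr [-15.  85.] [254. 214.] [254. 212.] [252. 362.] under at x=0 z 54.46965525302347
49 wr [-19.  81.] fr [-12.  88.] [254. 213.] [254. 212.] [252. 363.] under at x=0 z 59.43795341278144
52 wr [-15.  85.] fr [-8. 91.] [254. 212.] [254. 212.] [252. 363.] under at x=0 z 65.03077043685539
55 wr [-12.  88.] fr [-3. 94.] [254. 212.] [254. 213.] [252. 364.] under at x=0 z 71.42128877137365
58 wr [-7. 91.] fr [ 1. 96.] [254. 212.] [254. 214.] [252. 364.] under at x=0 z 78.8464580625502
[254. 225.]
[254. 231.]
```

Run:
```python
import cv2
i=cv2.imread('pics/s8.png')[150:260,270:370]
cv2.imwrite('pics/c8b.png',cv2.resize(i,None,fx=5.4,fy=5.4,interpolation=cv2.INTER_CUBIC))
```

```text
(no output)
```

View pics/c8b.png

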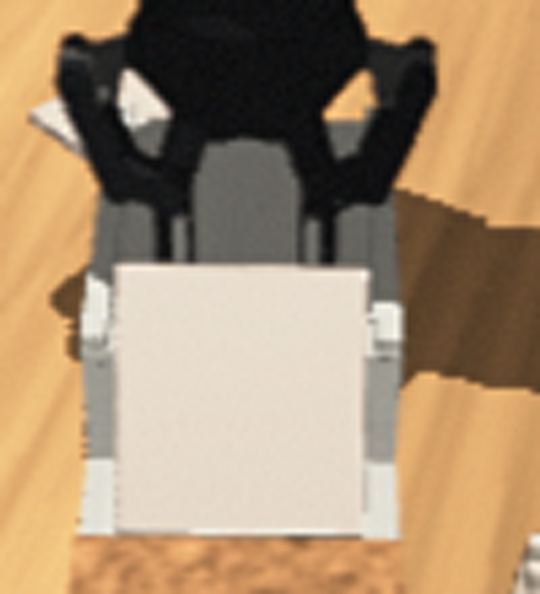

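Emit:
{"name": "apply_moves", "arguments": {
  "targets": [
    [0.4,0,0,0],
    [0.4,0,0,0],
    [0.4,0,0,0],
    [0.4,0,0,0],
    [0,0,0,0]
  ]
}}

```text
time_s: 10.9
eef_pos: [579.8, 8.8, 145.3]
ee_rot: [-0.0, 0.616, 0.787, -0.0]
force: [-0.2, -1.9, 0.5]
grip_width: 0.47
```

```bash
python3 v.py 9
python3 - <<'E'
from h import *
snap('wrist','w9')
a=cv2.imread('pics/c9.png')[:,:, :];b=cv2.imread('pics/w9.png')
a=cv2.resize(a,(340,400)); b=cv2.resize(b[:,90:550],(460,400)); cv2.imwrite('pics/d9.png',np.hstack([a,b]))
E
```

```text
t 10.9 standxy [-8.5 -0.2] z 145.3 yaw 103.89 F [-0.2 -1.9  0.5] gw 0.47 j [-0.19  0.6   1.51  0.    1.04 -0.43]
```

View pics/d9.png

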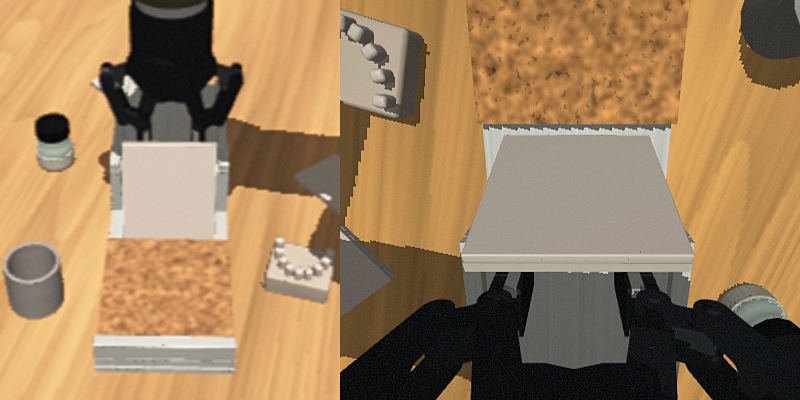

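Emit:
{"name": "apply_moves", "arguments": {
  "targets": [
    [0.4,0,-0.05,0],
    [0.4,0,-0.05,0],
    [0.4,0,-0.05,0],
    [0.4,0,-0.05,0],
    [0.4,0,-0.05,0],
    [0.4,0,-0.05,0],
    [0.4,0,0,0],
    [0,0,0,0]
  ]
}}

```text
time_s: 11.8
eef_pos: [573.1, 35.9, 148.4]
ee_rot: [-0.0, 0.616, 0.787, -0.0]
force: [-0.5, -0.6, -1.0]
grip_width: 0.471
```

```bash
python3 v.py 10
python3 - <<'E'
from h import *
snap('wrist','w10')
a=cv2.imread('pics/c10.png')[:,:, :];b=cv2.imread('pics/w10.png')
a=cv2.resize(a,(340,400)); b=cv2.resize(b[:,90:550],(460,400)); cv2.imwrite('pics/d10.png',np.hstack([a,b]))
E
```

```text
t 11.8 standxy [19.4 -0.2] z 148.4 yaw 103.89 F [-0.5 -0.6 -1. ] gw 0.471 j [-0.14  0.58  1.53  0.    1.03 -0.38]
```

View pics/d10.png

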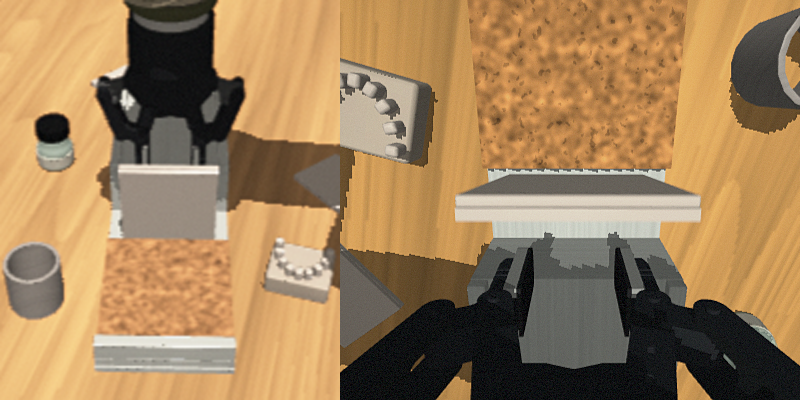

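Emit:
{"name": "apply_moves", "arguments": {
  "targets": [
    [0.4,0,0,0],
    [0.4,0,0,0],
    [0.4,0,0,0],
    [0.4,0,0,0],
    [0.4,0,0,0],
    [0.4,0,0,0],
    [0.4,0,0,0],
    [0.4,0,0,0]
  ]
}}

```text
time_s: 12.7
eef_pos: [565.5, 66.8, 148.4]
ee_rot: [-0.0, 0.617, 0.787, -0.0]
force: [-0.8, -0.2, 0.0]
grip_width: 0.466
```

Emit:
{"name": "apply_moves", "arguments": {
  "targets": [
    [0.3,0,0,0],
    [0,0,0,0],
    [0,0,0,0]
  ]
}}

```text
time_s: 13.0
eef_pos: [564.9, 69.4, 148.4]
ee_rot: [0.0, 0.617, 0.787, 0.0]
force: [0.1, 0.1, -0.4]
grip_width: 0.462
```

```bash
python3 v.py 11
python3 - <<'E'
from h import *
snap('wrist','w11')
a=cv2.imread('pics/c11.png')[:,:, :];b=cv2.imread('pics/w11.png')
a=cv2.resize(a,(340,400)); b=cv2.resize(b[:,90:550],(460,400)); cv2.imwrite('pics/d11.png',np.hstack([a,b]))
E
```

```text
t 13.0 standxy [53.9 -0.2] z 148.4 yaw 103.86 F [ 0.1  0.1 -0.4] gw 0.462 j [-0.08  0.57  1.54 -0.    1.03 -0.33]
```

View pics/d11.png

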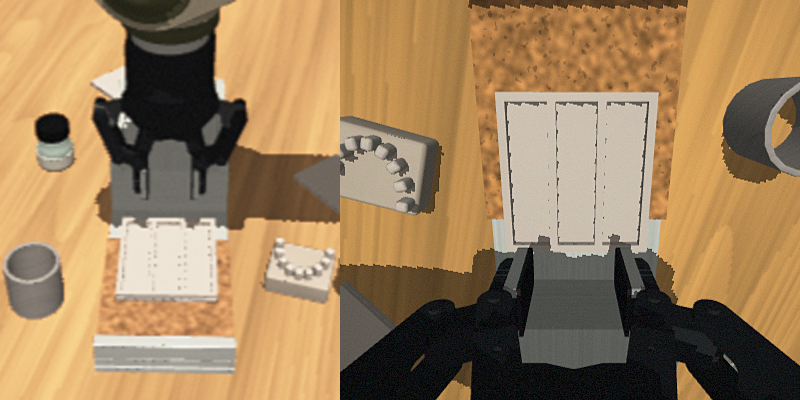

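Run:
```python
from st import *
c=snap('wrist','w12'); i=c['img']
g=cv2.resize(i[60:280,220:440],None,fx=2.7,fy=2.7,interpolation=cv2.INTER_CUBIC)[:,:,::-1]; cv2.imwrite('pics/w12c.png',g)
for p in((246,93),(408,93),(400,246),(255,246)): print(stand(ray(c,*p,28)))
c=snap('side','s12')
for p in((309,224.5),(0,0)): print(stand(ray(c,*p,28)))
cv2.imwrite('pics/s12c.png',cv2.resize(cv2.imread('pics/s12.png')[190:320,260:370],None,fx=4.5,fy=4.5,interpolation=cv2.INTER_CUBIC))
state()
```

```text
[133.6  43.4]
[133.7 -47.8]
[ 38.3 -50.6]
[38.1 44.6]
[ -6.4 -11. ]
[-2115.5 -2031. ]
t 13.2 standxy [53.7 -0.1] z 148.4 yaw 103.84 F [-0.3 -0.2  0.3] gw 0.469 j [-0.08  0.57  1.54 -0.    1.03 -0.33]
```

View pics/w12c.png

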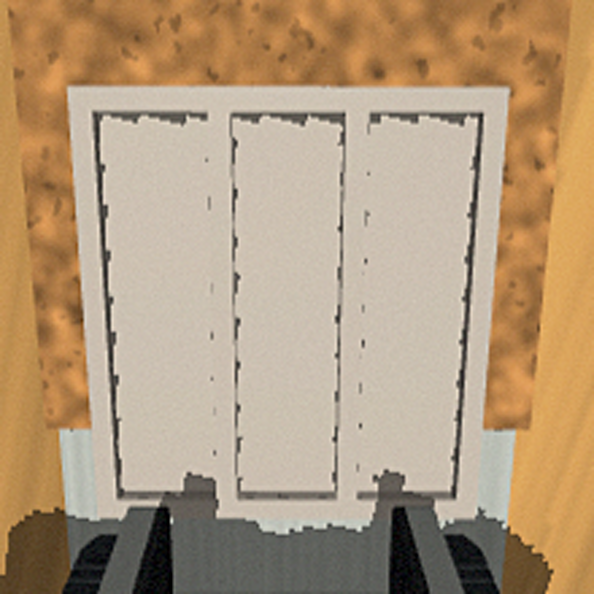

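View pics/s12c.png

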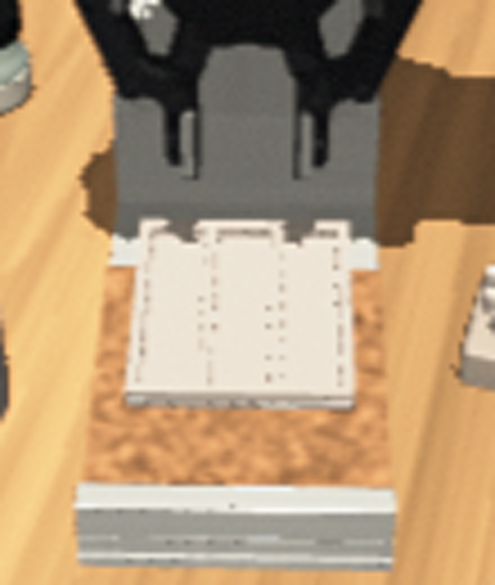

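Emit:
{"name": "apply_moves", "arguments": {
  "targets": [
    [-1.0,0.1,0,0],
    [-1.0,0.1,0,0],
    [-1.0,0,0,0],
    [-0.6,0,0,0],
    [0,0,1.0,0],
    [0,0,0.8,0],
    [0,0,0,0]
  ]
}}

```text
time_s: 13.9
eef_pos: [574.7, 35.2, 128.7]
ee_rot: [-0.001, 0.617, 0.787, -0.001]
force: [0.1, 0.7, -0.0]
grip_width: 0.469
```

Run:
```python
from st import *
state()
c=snap('wrist','w13'); cv2.imwrite('pics/w13c.png',c['img'][100:,120:520,::-1])
```

```text
t 13.9 standxy [18.4 -1.5] z 128.7 yaw 103.87 F [ 0.1  0.7 -0. ] gw 0.469 j [-0.14  0.61  1.53  0.    1.   -0.38]
```

View pics/w13c.png

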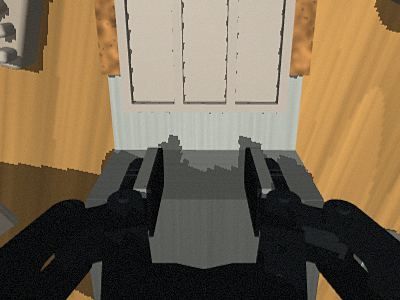

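Run:
```python
from st import *
c=capture('wrist')
print('pal',stand(ray(c,320,212.5,28)), 'deck edge/foot', stand(ray(c,320,250,60)),stand(ray(c,320,250,6)),'ledge',stand(ray(c,230,176,18)))
p=readout.sense()['eef_pos']
co,si=np.cos(q[2]),np.sin(q[2])
for dx in(-11,0,11):
  for dy in(-20,20):
    P=[p[0]+co*dx-si*dy,p[1]+si*dx+co*dy,p[2]-71]; u=proj(c,P); print(dx,dy,np.round([u[0]-120,u[1]-100]))
cv2.imwrite('pics/w14c.png',cv2.resize(c['img'][180:370,200:440,::-1],None,fx=3.2,fy=3.2,interpolation=cv2.INTER_CUBIC))
```

```text
pal [33.6  0.2] deck edge/foot [26.4 -0.2] [-1.6  0.5] ledge [52.3 52.6]
-11 -20 [243. 183.]
-11 20 [164. 183.]
0 -20 [244. 164.]
0 20 [163. 164.]
11 -20 [245. 144.]
11 20 [162. 144.]
```

View pics/w14c.png

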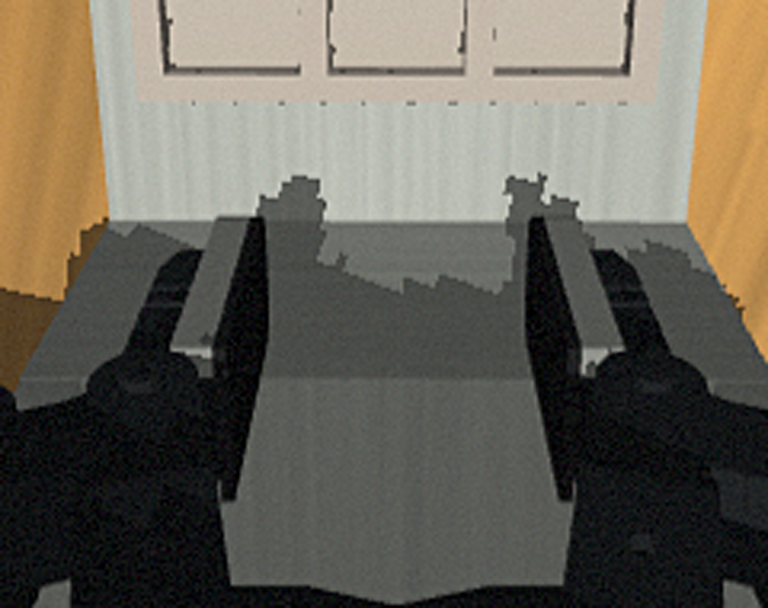

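Emit:
{"name": "apply_moves", "arguments": {
  "targets": [
    [-0.2,0,0.4,0],
    [0,0,0.8,0],
    [0,0,0.8,0],
    [0,0,0.5,0],
    [0,0,0.4,0],
    [0,0,0.4,0],
    [0,0,0.2,0],
    [0,0,0,0]
  ]
}}

```text
time_s: 14.8
eef_pos: [575.9, 33.0, 95.2]
ee_rot: [-0.0, 0.617, 0.787, -0.0]
force: [0.5, 1.3, -0.2]
grip_width: 0.468
```

Run:
```python
from st import *
state()
c=snap('wrist','w15'); cv2.imwrite('pics/w15c.png',c['img'][100:,120:520,::-1])
```

```text
t 14.8 standxy [15.9 -2.1] z 95.2 yaw 103.86 F [ 0.5  1.3 -0.2] gw 0.468 j [-0.15  0.66  1.55 -0.    0.93 -0.39]
```

View pics/w15c.png

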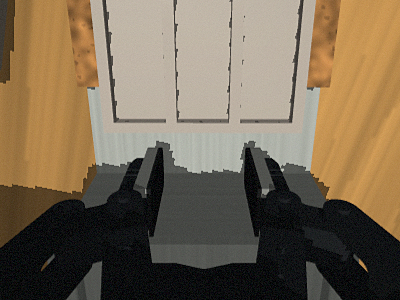

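Emit:
{"name": "apply_moves", "arguments": {
  "targets": [
    [0.3,0,0.1,0],
    [0.5,0,0,0],
    [0.5,0,0,0],
    [0.5,0,0,0],
    [0.5,0,0,0],
    [0.5,0,0,0],
    [0.5,0,0,0],
    [0.5,0,0,0]
  ]
}}

```text
time_s: 15.65
eef_pos: [566.7, 70.3, 94.4]
ee_rot: [0.0, 0.617, 0.787, 0.0]
force: [0.0, -2.0, 0.2]
grip_width: 0.467
```

Emit:
{"name": "apply_moves", "arguments": {
  "targets": [
    [0.5,0,0,0],
    [0.4,0,0,0],
    [0.3,0,0,0],
    [0,0,0,0]
  ]
}}

```text
time_s: 16.05
eef_pos: [563.8, 81.9, 94.4]
ee_rot: [-0.0, 0.617, 0.787, 0.0]
force: [-0.1, 0.1, -0.1]
grip_width: 0.467
```

```bash
python3 v.py 16
python3 - <<'E'
from h import *
snap('wrist','w16')
a=cv2.imread('pics/c16.png')[:,:, :];b=cv2.imread('pics/w16.png')
a=cv2.resize(a,(340,400)); b=cv2.resize(b[:,90:550],(460,400)); cv2.imwrite('pics/d16.png',np.hstack([a,b]))
E
```

```text
t 16.05 standxy [66.3 -2.1] z 94.4 yaw 103.88 F [-0.1  0.1 -0.1] gw 0.467 j [-0.06  0.65  1.57  0.    0.92 -0.3 ]
```

View pics/d16.png

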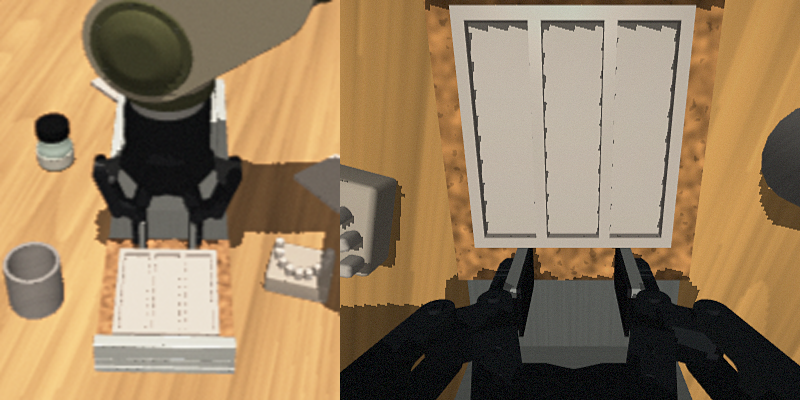

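Emit:
{"name": "apply_moves", "arguments": {
  "targets": [
    [0.2,0,0,0],
    [0.2,0,0,0],
    [0.1,0,0,0],
    [0,0,0,0]
  ]
}}

```text
time_s: 16.55
eef_pos: [562.7, 86.5, 94.4]
ee_rot: [-0.0, 0.617, 0.787, 0.0]
force: [0.2, 0.8, 0.3]
grip_width: 0.466
```

Emit:
{"name": "apply_moves", "arguments": {
  "targets": [
    [0.1,0,0,0],
    [0.1,0,0,0],
    [0,0,0,0]
  ]
}}

```text
time_s: 16.85
eef_pos: [562.2, 88.2, 94.4]
ee_rot: [0.0, 0.617, 0.787, -0.0]
force: [-0.1, -2.8, -1.0]
grip_width: 0.467
```

Emit:
{"name": "apply_moves", "arguments": {
  "targets": [
    [0.1,0,0,0],
    [0.1,0,0,0],
    [0,0,0,0]
  ]
}}

```text
time_s: 17.15
eef_pos: [562.2, 88.7, 94.5]
ee_rot: [0.001, 0.617, 0.787, -0.001]
force: [1.3, -12.7, -0.7]
grip_width: 0.472
```

```bash
python3 v.py 17
python3 - <<'E'
import cv2
i=cv2.imread('pics/s17.png')[210:320,265:365]
cv2.imwrite('pics/c17b.png',cv2.resize(i,None,fx=5.4,fy=5.4,interpolation=cv2.INTER_CUBIC))
E
```

```text
t 17.15 standxy [73.3 -2.1] z 94.5 yaw 103.88 F [  1.3 -12.7  -0.7] gw 0.472 j [-0.05  0.65  1.58 -0.    0.91 -0.29]
```

View pics/c17b.png

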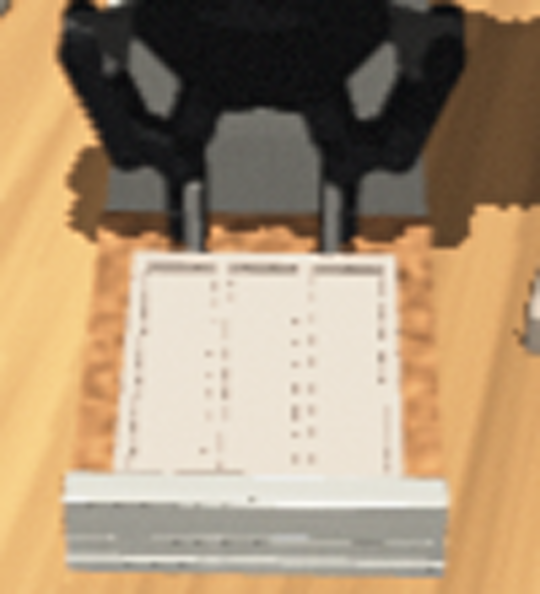

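Emit:
{"name": "apply_moves", "arguments": {
  "targets": [
    [-0.3,0,0,0],
    [-0.5,0,0,0],
    [-0.7,0,0,0],
    [0,0,-2.0,0],
    [0,0,-4.0,0],
    [0,0,-4.0,0],
    [-3.0,0,-4.0,0],
    [-4.0,0,-1.0,0]
  ]
}}

```text
time_s: 18.0
eef_pos: [583.2, 7.8, 249.4]
ee_rot: [0.003, 0.616, 0.788, 0.002]
force: [0.1, -0.7, 0.3]
grip_width: 0.469
```

Emit:
{"name": "apply_moves", "arguments": {
  "targets": [
    [-4.0,0,0,0],
    [-4.0,0,0,0],
    [-4.0,0,0,0],
    [-4.0,0,0,0],
    [0,0,0,0],
    [0,0,0,0]
  ]
}}

```text
time_s: 18.6
eef_pos: [620.3, -148.4, 244.0]
ee_rot: [-0.0, 0.617, 0.787, 0.0]
force: [-0.3, 0.2, -0.5]
grip_width: 0.47
```

Run:
```python
from st import *
state()
c=snap('top','t18');s=snap('side','s18')
a=cv2.resize(c['img'][140:320,200:420],None,fx=1.8,fy=1.8);b=cv2.resize(s['img'][150:330,220:420],None,fx=1.8,fy=1.8)
cv2.imwrite('pics/d18.png',np.hstack([a,b])[:,:,::-1])
for n,z in(('jar',30),('cast',17),('casting_ring',25),('palette',28)):
    print(n,[(round(x['score'],2),np.round([x['location'][0]*640,x['location'][1]*400]),stand(ray(c,x['location'][0]*640,x['location'][1]*400,z))) for x in nets.boxes_of('top',n)])
```

```text
t 18.6 standxy [-170.8   -2. ] z 244.0 yaw 103.78 F [-0.3  0.2 -0.5] gw 0.47 j [-0.42  0.61  1.21  0.    1.33 -0.66]
jar [(0.91, array([328., 150.]), array([ -86.3, -128.9])), (0.58, array([297., 300.]), array([ 86.1, 131.2]))]
cast [(0.73, array([297., 296.]), array([ 84.1, 125.5])), (0.71, array([239., 179.]), array([ 110.8, -143. ]))]
casting_ring [(0.64, array([237., 183.]), array([ 116.6, -133.9]))]
palette [(0.91, array([251., 249.]), array([134.1,   6.1])), (0.81, array([365., 296.]), array([-37.3, 175.7]))]
```

View pics/d18.png

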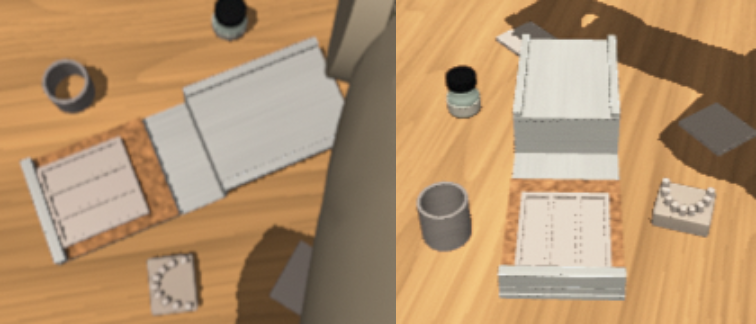

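Run:
```python
from fit import *
i=cv2.imread('pics/t18.png')
cv2.imwrite('pics/e18.png',cv2.resize(i[210:295,200:295],None,fx=7,fy=7,interpolation=cv2.INTER_CUBIC))
q=[577.6,17,1.812]
for nm,P in(('near-y',(84,-48,28)),('near+y',(84,44,28)),('far-y',(184,-48,28)),('far+y',(184,44,28)),('stoptop',(184,0,33)),('foot',(184,0,18)),('palfar',(184,0,28)),('gap6',(178,0,28))):
    u=proj(ct,W(q,P)); print(nm,np.round([(u[0]-200)*7+3,(u[1]-210)*7+3]))
```

```text
near-y [462.  34.]
near+y [576. 330.]
far-y [133. 164.]
far+y [240. 468.]
stoptop [184. 319.]
foot [196. 324.]
palfar [188. 320.]
gap6 [208. 312.]
```

View pics/e18.png

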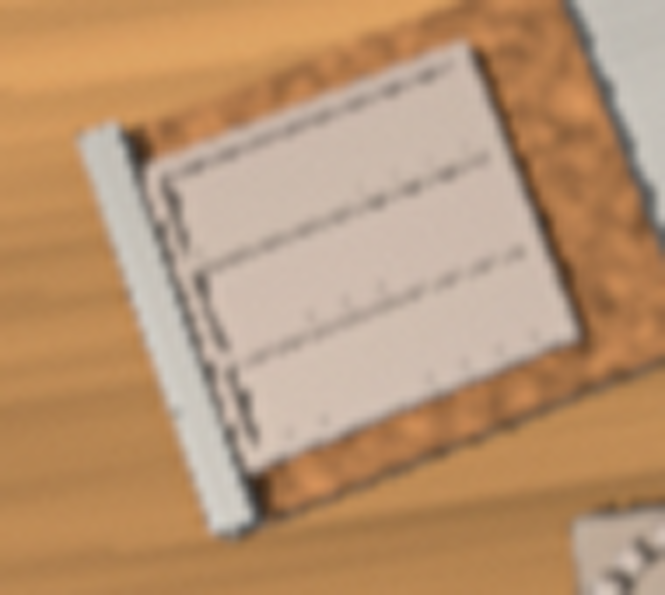

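```bash
python3 -c "
from h import *
print(ctrl.finish_job())"
```

```text
the job is handed in; nothing more can be done
None
```

I pushed the palette off the deck so it leaned in the trough, then pushed its rear over the ledge so it landed wells-up on the cork. I slid it along until the fingers felt the end stop at about 13 N, then backed off and handed in at about 19 s. No verdict is reported.

**Choosing the palette:** I took the white palette on the deck, at (339, 207) in the top view, because it alone matched the described start. The look-alikes lay on the table at (404, 157) and (372, 297). I checked this in enlarged crops of the whole stand, not one of the palette alone.

**Palette at the end:** The last top and side pictures show it wells-up, flush with the stop and square to it. The network put its centre at stand x of about 134 mm. For y, the network gave about +6 mm and the wrist view before the final push about -3 mm; both are well within the 30 mm limit.

**Bystanders:** The jar and cast were found within about 4 mm of their first measured positions, and the casting ring within about 4 mm. The network also reported a second, wrong hit for both the jar and the cast, which I ignored after comparing with the pictures.

**Other disagreements:** The top and side cameras placed the stand about 4 mm apart, so I used a combined fit. The wrist view differed from that fit by a further 2 mm or so. The stop contact came where the combined fit predicted it.

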